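Gauge the stake hole and clip up the tally

TASK

Find out how deep the blind hole in the wooden stake block is: carry the depth gauge by its wooden base, never by its rod, set it flat on the block with the rod over the hole and let go of it; then take the rod by its knob, lower it until it bottoms in the hole, and leave it standing there. Then press the copper tally plate, by its wooden grip, blade down and fully home into a spring clip of the stepped stand: the clip on the low step if the hole is deeper than 40 mm, the clip on the high step if it is shallower. Leave the other things on the table where they lie.

Things in the scene. Friction and masses are not known exactly. Their poses are not given: they have to be found in the camera images.
- block: fixed pale wooden stake block, 220 x 120 x 80 mm (its x, y, z); origin at the centre of its underside
- hole (a point): centre of the mouth of the blind round hole (24 mm diameter) in the block's flat top, 80 mm above the table and 50 mm from the block's centre along the block's +x. The hole's depth is between 20 and 60 mm and is to be found with the rod; its floor is flat and hard. z up
- gauge: depth gauge, loose, about 380 g, standing on the table: wooden base bar 170 x 40 x 16 mm (x, y, z), origin at the centre of its underside. On the bar stands a wooden grip block 60 x 24 x 50 mm (x, y, z) centred at x = -45 mm, from z = 16 to z = 66 mm: carry the gauge by it, pinched across y. At x = +55 mm a steel guide boss (24 mm diameter, up to z = 30 mm) holds the upright sliding rod
- rod (a joint): travel of the gauge's rod in m: how far the rod's tip stands below the underside of the base (so, with the base flat on the block and the rod bottomed, the depth of the hole). It starts at about -0.002 (tip just inside the base) and grows to 0.064 as the rod is pushed down. Friction holds the rod wherever it is left; moving it takes about 2 N
- rod_tip (a point): lower end of the steel rod (10 mm diameter), at x = +55 mm, y = 0 of the gauge; hangs 98 mm under the top of the shaft
- rod_knob (a point): middle of the dark wooden knob on top of the rod (28 mm diameter, 22 mm tall, its top 10 mm above this point), 108 mm above rod_tip; moves with the rod
- tally: loose copper tally plate, 110 g: blade 80 x 4 x 56 mm (x, y, z) with a wooden grip strip 66 x 12 x 22 mm along its top (z = 56 to 78 mm); origin at the middle of the blade's lower edge. At the start it stands upright, blade down, in the slot of a rest
- rest: fixed plywood rest 110 x 50 x 40 mm with a slot (along x, 7 mm wide, 30 mm deep) in which the tally stands with slack; origin at the centre of its underside
- stand: fixed wooden stepped stand, 220 x 80 mm (x, y); origin at the centre of its underside. Its -x half is the low step (top at 20 mm), its +x half the high step (top at 65 mm). On each step is a sprung clip: two steel jaws, 40 mm long along x, 2 mm apart across y when empty, flared at the top (34 mm above the step, mouth 20 mm wide)
- clip_low (a point): middle of the low step's clip, on the step's top (where the blade's lower edge rests when fully home), 55 mm from the stand's centre along its -x; axes as the stand's: the blade lies along x. The jaws part as the blade is pressed down between them (some 5 to 10 N) and grip it
- clip_high (a point): the same for the high step's clip, 55 mm from the stand's centre along the stand's +x
- tape: bystander: roll of tape, 60 mm across, 18 mm tall
- punch: bystander: square steel punch 110 mm long, 12 mm thick
- mallet: bystander: wooden mallet, 50 mm tall
- panel_a: bystander: copper relief panel 120 x 120 x 19 mm, lying flat
- panel_b: bystander: another such panel
Not all that is in view belongs to the job. What is shaped like the tally but black or green is not meant.

How it is judged:
On the way, in this order (a step that is already met when the one before it is completed fails the run):
1. the gauge stands flat on the block with its rod over the hole, let go of, rod still up (horizontal distance between rod_tip and hole below 0.0068 m and z of gauge in the frame of hole between -0.004 and 0.004 m and angle between gauge's own z axis and vertical below 0.05 rad and contact force between the fingers and gauge below 0.1 N and value of joint rod below 0.012 m and linear speed of gauge below 0.02 m/s), for 0.1 s.
2. the rod, pressed down through the base, bottoms in the hole (horizontal distance between rod_tip and hole below 0.0068 m and z of gauge in the frame of hole between -0.004 and 0.004 m and angle between gauge's own z axis and vertical below 0.05 rad and value of joint rod above 0.017 m and contact force between rod and block above 1 N), for 0.1 s.
At the end, for the whole second after the job is handed in: Gauge flat on the block (4 mm, 0.05 rad), rod down in the hole (over 17 mm). Tally at rest, upright (0.1 rad), fully home (4 mm) in line with the clip (5 mm across, 20 mm along, 0.12 rad): low clip if travel is over 40 mm, high if under; either from 37.5 to 42.5 mm (horizontal distance between rod_tip and hole below 0.0068 m and z of gauge in the frame of hole between -0.004 and 0.004 m and angle between gauge's own z axis and vertical below 0.05 rad and value of joint rod above 0.017 m and ((value of joint rod above 0.0375 m and x of tally in the frame of clip_low between -0.02 and 0.02 m and y of tally in the frame of clip_low between -0.005 and 0.005 m and z of tally in the frame of clip_low between -0.004 and 0.004 m and angle between tally's own z axis and vertical below 0.1 rad and angle between the x axis of tally and the x axis of stand, either way round below 0.12 rad) or (value of joint rod below 0.0425 m and x of tally in the frame of clip_high between -0.02 and 0.02 m and y of tally in the frame of clip_high between -0.005 and 0.005 m and z of tally in the frame of clip_high between -0.004 and 0.004 m and angle between tally's own z axis and vertical below 0.1 rad and angle between the x axis of tally and the x axis of stand, either way round below 0.12 rad)) and linear speed of each of tally, gauge below 0.02 m/s); the robot touches nothing.
It fails at once if the gauge is held or moved by its rod or knob while it is not seated on the block (contact force between the fingers and rod above 1 N and (horizontal distance between rod_tip and hole above 0.012 m or z of gauge in the frame of hole above 0.012 m)).
It fails at once if a bystander is moved by more than 40 mm (distance of any of tape, punch, mallet, panel_a, panel_b from where it was at the start of the episode above 0.04 m).
It also fails if it takes over 72 s, if anything falls off the work surface, if the arm or the gripper's body presses on something with over 40 N, if the wrist force passes 120 N, or if a joint passes its speed limit or range.

ROBOT

A 7-joint arm with a two-finger parallel gripper is mounted at the origin on the work surface. World frame = base frame: x ahead of the robot, y to its left, z up, the work surface at z = 0. Lengths are in m, angles in rad, forces in N, time in s.
With the tool pointing down it reaches from about 0.4 to 0.85 m from the base axis. Payload 10.4 kg.
Tool frame: the origin (TCP) lies at the very end of the fingers, on their centre line; the grasp point (between the pads) lies 19 mm behind it (r.pinch_z is the distance from the TCP to the grasp point, in m); z points along the fingers, y is the line along which they close (so a half turn about z gives the same grasp; the last joint's range is limited). The gripper opens to 87 mm and grips with 3 to 60 N. Pads are 19 mm wide; open, the fingers measure 117 mm over their backs; the gripper's body (75 mm by 190 mm) begins 51 mm behind the grasp point.
Start: joints at [1.238, 0.332, -0.065, 1.46, 0.022, 1.35, -0.088], TCP at [0.191, -0.595, 0.223] pointing down, gripper open.
Joint ranges: [-2.6, 2.6], [-0.5, 2.12], [-1.47, 1.34], [0.16, 2.42], [-1.27, 4.41], [0.06, 2.06], [-2.6, 2.6]. Speed limits (rad/s): [2.22, 2.22, 2.79, 2.79, 3.14, 3.14, 3.14].

INTERFACE

Orientations are given as a unit quaternion [x, y, z, w].
In Python, from bench import sensors, vision, r gives the robot as it stands.
- The arm moves only by the shell command python3 -m crank 'ROWS' [OPENING] [FORCE]. ROWS is JSON, a list of rows, each a list of 2 entries, a list of its own where there are three numbers: the shift along the tool's x, y, z normalised to -1 to 1, where 1 is 3 cm, then the turn about the tool's z normalised to -1 to 1, where 1 is 8 degrees. A call has 1 to 12 rows; each row shifts and turns the commanded pose from where the row before left it, along the tool's axes as they then stand; what a row does not reach is not made up. A row lasts 1/8 s, in which the tool goes at most 62.5 mm and 10.7 degrees, less where a joint would pass 70% of its speed; a pose out of reach is approached as far as the arm can. A call with a number of a shift or a turn outside -1 to 1 is refused whole. A call with a gripper value outside its range is refused whole. OPENING is the opening, from 0 (shut) to 1 (fully open), set as the call begins (- or left out, the last holds). The fingers move at their own pace and stop on an object; FORCE is the grip in N (left out, the last holds). Time passes only in rows, so rows that do not move let the fingers close. It gives the time, the measured TCP pose, the force, the opening and the grip force at its end, in the units of the state.
- sensors.read_state(): the state, without advancing time (a new reading comes with each control period).
- vision.camera(name): name is "scene" or "top"; returns the picture (384x512x3 uint8, red, green, blue); there is no depth.
- vision.camera_model(name): a dict with "vertical_fov" (degrees; the focal length in pixels is half the picture's height over the tangent of half this angle, whatever the lens; pixels are square), "cx", "cy" (the principal point, pixels), "camera_from_world" (4x4, takes a point from world to camera coordinates). Camera axes: x right, y down, z forward; pixel columns grow to the right and rows downward; lengths in m; the calibration is good to about 2 mm. A picture is of the moment at which its call begins. camera_model takes no time and is no camera call.
- r.close_job(): hands the job in; it is judged then, once.
The state is a dict: "time": time; "joint_positions": joint angles; "joint_vel": joint speeds; "joint_torque": joint torques, N m; "ee_pos": TCP position; "eef_rot": TCP orientation; "ft_force": force on the tool from outside, world axes, zero at the start; "torque": the same for the moment, N m; "width": finger opening in m; "grip_force": force on a finger pad.
Only numpy, scipy, OpenCV 4.12 (cv2) and the standard library are available. Lean on these libraries where they do the work, as an engineer would, in place of code of your own. Each camera call takes 0.05 s, during which the arm holds its last target. There are 200 camera calls.

## Working session

There is one attempt and no reset: what is moved stays moved. The work goes in short steps, Python scripts to look and compute and a shell command to move; the robot and the scene stay as the last step left them, time stands still between calls to the robot, and variables do not carry over. Pictures are saved under pics/ and viewed, at most 10 in all, crops included, and the job is handed in when it is done.

```bash
ls; mkdir -p pics; cat > h.py <<'E'
import numpy as np, cv2
from bench import sensors, vision, r
def cam(n):
    m=vision.camera_model(n); f=192/np.tan(np.radians(m["vertical_fov"])/2)
    return f,m["cx"],m["cy"],np.array(m["camera_from_world"])
def p2w(n,u,v,z):
    f,cx,cy,T=cam(n); R=T[:3,:3]; c=-R.T@T[:3,3]
    d=R.T@np.array([(u-cx)/f,(v-cy)/f,1]); return c+d*(z-c[2])/d[2]
def w2p(n,p):
    f,cx,cy,T=cam(n); q=T[:3,:3]@np.array(p)+T[:3,3]; return f*q[:2]/q[2]+[cx,cy]
def snap(n,name,crop=None,s=1):
    im=vision.camera(n)[:,:,::-1]
    cv2.imwrite(f"pics/raw_{name}.png",im)
    if crop: im=im[crop[1]:crop[3],crop[0]:crop[2]]
    cv2.imwrite(f"pics/{name}.png",cv2.resize(im,None,fx=s,fy=s,interpolation=cv2.INTER_CUBIC))
E
python3 - <<'E'
from h import *
for n in("top","scene"):
    snap(n,n+"0",None,1.56)
    f,cx,cy,T=cam(n);print(n,f,cx,cy,(-T[:3,:3].T@T[:3,3]).round(3),T[:3,:3].round(3).tolist(),vision.camera_model(n).keys())
print(sensors.read_state())
E
```

```text
pics
top 428.92239914723916 253.51280661676117 196.55513085384894 [ 0.445 -0.034  1.149] [[-0.027, -1.0, 0.005], [-0.994, 0.026, -0.108], [0.108, -0.008, -0.994]] dict_keys(['vertical_fov', 'cx', 'cy', 'camera_from_world'])
scene 430.88713061123644 261.2050231703411 194.97336067335067 [0.992 0.513 0.941] [[-0.786, 0.618, -0.016], [0.48, 0.593, -0.647], [-0.39, -0.516, -0.763]] dict_keys(['vertical_fov', 'cx', 'cy', 'camera_from_world'])
{'time': 0.1, 'joint_positions': array([ 1.23835788,  0.33280603, -0.06468617,  1.46083382,  0.02160216,
        1.34993808, -0.08851606]), 'joint_vel': array([-0.00032722, -0.00106293,  0.00160476, -0.00293949, -0.00096019,
       -0.00090367,  0.00027337]), 'joint_torque': array([ 2.28912875e-03, -6.24548364e+01,  2.50664656e-02, -3.90716922e+01,
       -6.14277343e-02,  3.66344629e-02,  2.98338693e-05]), 'ee_pos': array([ 0.19044628, -0.59491025,  0.22184636]), 'eef_rot': array([ 9.88024560e-01,  1.54295346e-01, -1.31889234e-04, -6.31308670e-04]), 'ft_force': array([ 0.48302352,  0.39085875, -0.09516706]), 'torque': array([ 0.02482913,  0.01362944, -0.02333197]), 'grip_force': 0.0, 'width': 0.08698270829531571}
```

View pics/top0.png

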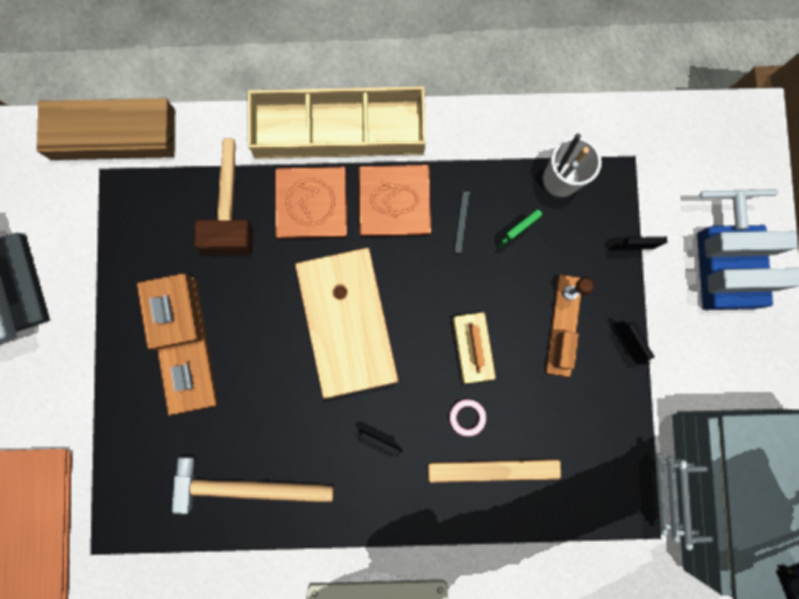

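View pics/scene0.png

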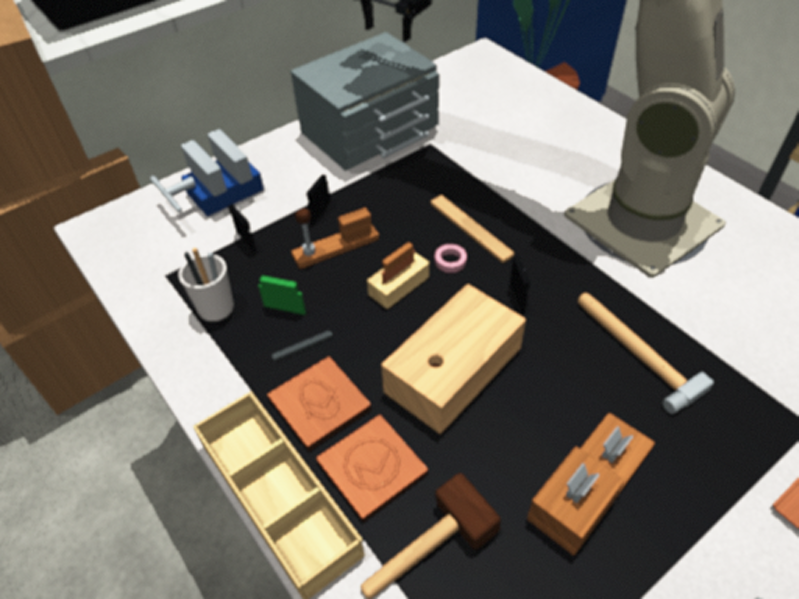

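```bash
python3 - <<'E'
from h import *
im=cv2.imread("pics/raw_top0.png")
t=[]
for x0,x1 in((346,386),(286,321),(84,144),(189,254)):
    t.append(cv2.resize(im[165:270,x0:x1],None,fx=4,fy=4,interpolation=cv2.INTER_CUBIC))
o=np.hstack(t)
s=cv2.imread("pics/raw_scene0.png")
# grid ticks every 40 px
for k in range(0,420,40): cv2.line(o,(0,k),(4,k),(0,255,255),1)
for b in (160,300,540): cv2.line(o,(b,0),(b,420),(0,255,255),1)
cv2.imwrite("pics/mos.png",o)
for p in [(0.8,0.3,0),(0.3,-0.5,0)]: print(w2p("top",p))
E
```

```text
[126.55215671 116.57437885]
[429.62183745 293.8665812 ]
```

View pics/mos.png

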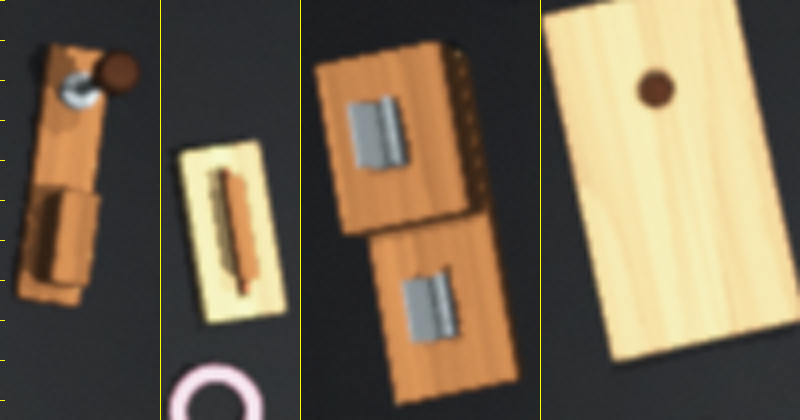

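```bash
cat > m.py <<'E'
from h import *
off=[(346,0),(286,160),(84,300),(189,540)]
def m(k,u,v,z): return p2w("top",off[k][0]+(u-off[k][1])/4-.5+.125,165+v/4-.5+.125,z)
E
python3 - <<'E'
from m import *
pr=lambda n,x:print(n,np.round(x,4))
def ang(a,b): d=b-a; return np.degrees(np.arctan2(d[1],d[0])).round(1), np.hypot(*d[:2]).round(4)
g=[m(0,*p,.066) for p in((63,187),(100,192),(85,285),(50,281))]
pr("grip",np.mean(g,0)); print(ang(g[3],g[0]),ang(g[2],g[1]),ang(g[0],g[1]))
pr("boss",m(0,79,92,.030)); print(ang(np.mean(g,0),m(0,79,92,.03))); pr("knob",m(0,119,72,.116))
b=[m(3,*p,.08) for p in((543,16),(738,-20),(612,362),(803,319))]
pr("hole",m(3,656,90,.08)); print(ang(b[2],b[0]),ang(b[2],b[3]))
R=[m(1,*p,.04) for p in((178,152),(260,140),(287,310),(207,323))]
pr("rest",np.mean(R,0)); print(ang(R[3],R[0]),ang(R[2],R[1]),ang(R[0],R[1]))
a,c=m(1,232,172,.088),m(1,251,281,.088); pr("tally",(a+c)/2); print(ang(c,a))
H=[m(2,*p,.065) for p in((315,66),(440,41),(470,213),(345,235))]
L=[m(2,*p,.02) for p in((370,238),(490,212),(519,378),(397,404))]
for q in (H,L): pr("step",np.mean(q,0)); print(ang(q[3],q[0]),ang(q[2],q[1]),ang(q[0],q[1]))
s=(H[0]+H[1]+L[2]+L[3])/4; pr("stand",s); print(ang((L[2]+L[3])/2,(H[0]+H[1])/2))
pr("clipH",m(2,378,133,.099)); pr("clipL",m(2,430,306,.054))
from scipy.spatial.transform import Rotation as Ro
print(Ro.from_quat(sensors.read_state()["eef_rot"]).as_matrix().round(3))
E
```

```text
grip [ 0.4867 -0.3202  0.066 ]
(np.float64(-10.9), np.float64(0.0601)) (np.float64(-12.3), np.float64(0.0597)) (np.float64(-99.2), np.float64(0.0236))
boss [ 0.5827 -0.3378  0.03  ]
(np.float64(-10.4), np.float64(0.0976))
knob [ 0.5838 -0.3395  0.116 ]
hole [0.5875 0.0474 0.08  ]
(np.float64(10.5), np.float64(0.2212)) (np.float64(-78.9), np.float64(0.1209))
rest [ 0.4953 -0.1709  0.04  ]
(np.float64(7.6), np.float64(0.1118)) (np.float64(6.7), np.float64(0.1111)) (np.float64(-83.1), np.float64(0.054))
tally [ 0.4957 -0.1703  0.088 ]
(np.float64(7.6), np.float64(0.0683))
step [0.5659 0.3301 0.065 ]
(np.float64(10.7), np.float64(0.1101)) (np.float64(10.1), np.float64(0.1121)) (np.float64(-79.9), np.float64(0.0806))
step [0.4587 0.3105 0.02  ]
(np.float64(9.8), np.float64(0.1099)) (np.float64(10.1), np.float64(0.1104)) (np.float64(-79.2), np.float64(0.08))
stand [0.5125 0.3206 0.0425]
(np.float64(10.3), np.float64(0.2196))
clipH [0.5656 0.3276 0.099 ]
clipL [0.4595 0.309  0.054 ]
[[ 0.952  0.305 -0.   ]
 [ 0.305 -0.952  0.001]
 [-0.    -0.001 -1.   ]]
```

```bash
cat >> h.py <<'E'
from scipy.spatial.transform import Rotation as Ro
def d(p,yaw):
    s=sensors.read_state(); M=Ro.from_quat(s["eef_rot"]).as_matrix()
    y0=np.degrees(np.arctan2(M[1,0],M[0,0])); t=-((yaw-y0+90)%180-90)
    e=np.array(p)-s["ee_pos"]; a=np.radians(yaw)
    M2=np.array([[np.cos(a),np.sin(a),0],[np.sin(a),-np.cos(a),0],[0,0,-1]])
    if abs((yaw-y0+180)%360-180)>90: M2[:,:2]*=-1
    print("t",s["time"],"pos",s["ee_pos"].round(4),"yaw",y0.round(1),"F",s["ft_force"].round(1),"w",s["width"].round(4),"g",s["grip_force"])
    print("shift units now-axes",(M.T@e/.03).round(2),"| after-turn axes",(M2.T@e/.03).round(2),"| turn units",round(t/8,2))
E
python3 -c "
from h import *
d((.4865,-.3197,.13),-11)"
```

```text
Traceback (most recent call last):
  File "h.py", line 23, in d
    print("t",s["time"],"pos",s["ee_pos"].round(4),"yaw",y0.round(1),"F",s["ft_force"].round(1),"w",s["width"].round(4),"g",s["grip_force"])
                                                                                                    ^^^^^^^^^^^^^^^^
AttributeError: 'float' object has no attribute 'round'
```

```bash
sed -i 's/s\["width"\].round(4)/round(s["width"],4)/' h.py
python3 -c "
from h import *
d((.4865,-.3197,.13),-11)"
```

```text
t 0.1 pos [ 0.1904 -0.5949  0.2218] yaw 17.8 F [ 0.5  0.4 -0.1] w 0.087 g 0.0
shift units now-axes [12.2  -5.72  3.07] | after-turn axes [  7.94 -10.89   3.06] | turn units 3.59
```

```bash
python3 -m crank '[[[1,-0.5,0],0],[[1,-0.5,0],0],[[1,-0.5,0],0],[[1,-0.5,0],0],[[1,-0.5,0],0],[[1,-0.5,0],0],[[1,-0.5,0],0],[[1,-0.5,0],0],[[1,-0.5,0],0],[[1,-0.5,0],0],[[1,-0.5,0],0],[[1,-0.2,0],0]]' 1 20
python3 -m crank '[[[0.2,0,0.7],0.9],[[0,0,0.7],0.9],[[0,0,0.7],0.9],[[0,0,0.7],0.89],[[0,0,0],0],[[0,0,0],0]]'
python3 -c "
from h import *
d((.4865,-.3197,.031),-11)
snap('scene','s1',(150,60,310,180),5)"
```

```text
time: 1.6
ee_pos: [0.4819, -0.3214, 0.2224]
eef_rot: [0.988, 0.155, -0.0, -0.0]
ft_force: [-0.1, -0.1, 0.1]
width: 0.0869
grip_force: 0.0
time: 2.35
ee_pos: [0.4873, -0.3209, 0.1393]
eef_rot: [0.996, -0.094, 0.0, 0.0]
ft_force: [1.1, 0.5, 0.8]
width: 0.0869
grip_force: 0.0
t 2.35 pos [ 0.4873 -0.3209  0.1393] yaw -10.8 F [1.1 0.5 0.8] w 0.0869 g 0.0
shift units now-axes [-0.04 -0.04  3.61] | after-turn axes [-0.03 -0.04  3.61] | turn units 0.02
```

View pics/s1.png

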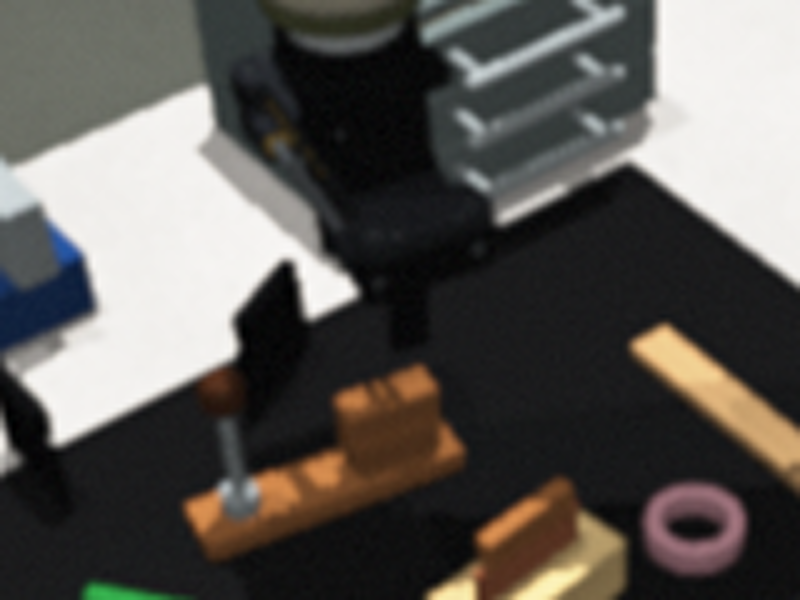

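```bash
python3 -m crank '[[[0,0,0.8],0],[[0,0,0.8],0],[[0,0,0.8],0],[[0,0,0.8],0],[[0,0,0.4],0],[[0,0,0],0]]' 0.6 25
python3 -m crank '[[[0,0,0],0],[[0,0,0],0],[[0,0,0],0],[[0,0,0],0]]' 0 25
```

```text
time: 3.15
ee_pos: [0.487, -0.3208, 0.0306]
eef_rot: [0.995, -0.095, -0.0, -0.0]
ft_force: [-0.8, 0.3, 0.6]
width: 0.0526
grip_force: 0.0
time: 3.65
ee_pos: [0.4872, -0.3209, 0.0309]
eef_rot: [0.995, -0.095, 0.0, 0.0]
ft_force: [-0.6, -0.1, 2.9]
width: 0.0238
grip_force: 25.0
```

```bash
python3 -m crank '[[[0,0,-0.4],0],[[0,0,-0.8],0],[[0,0,-1],0],[[0,0,-1],0],[[0,0,-1],0],[[0,0,-1],0],[[0,0,-0.5],0],[[0,0,0],0]]'
python3 -c "
from h import *
d((.4911,.0296,.15),10.5)"
```

```text
time: 4.65
ee_pos: [0.4872, -0.3209, 0.2022]
eef_rot: [0.995, -0.096, 0.001, 0.0]
ft_force: [0.5, -0.0, -5.7]
width: 0.0239
grip_force: 25.0
t 4.65 pos [ 0.4872 -0.3209  0.2022] yaw -11.0 F [ 0.5 -0.  -5.7] w 0.0239 g 24.98191704042256
shift units now-axes [ -2.1  -11.5    1.73] | after-turn axes [  2.26 -11.46   1.74] | turn units -2.68
```

```bash
python3 -m crank '[[[-0.1,-0.5,0],0],[[-0.2,-1,0],0],[[-0.2,-1,0],0],[[-0.2,-1,0],0],[[-0.2,-1,0],0],[[-0.2,-1,0],0],[[-0.2,-1,0],0],[[-0.2,-1,0],0],[[-0.2,-1,0],0],[[-0.2,-1,0],0],[[-0.2,-1,0],0],[[0,-1,0],0]]'
python3 -m crank '[[[0,-0.5,0],0],[[0,0,0.4],-0.7],[[0,0,0.4],-0.7],[[0,0,0.4],-0.7],[[0,0,0.4],-0.58],[[0,0,0],0],[[0,0,0],0]]'
python3 - <<'E'
from h import *
d((.4911,.0296,.15),10.5)
snap('top','t2',(170,130,270,230),1)
a=cv2.imread('pics/raw_t2.png')[150:225,180:260]
snap('scene','s2',(210,130,350,280),1)
b=cv2.imread('pics/raw_s2.png')[150:270,230:350]
cv2.imwrite('pics/c2.png',np.hstack([cv2.resize(a,(400,375),interpolation=2),cv2.resize(b,(400,400),interpolation=2)[:375]]))
E
```

```text
time: 6.15
ee_pos: [0.4893, 0.0318, 0.2003]
eef_rot: [0.995, -0.095, -0.001, 0.0]
ft_force: [0.5, -1.2, -4.7]
width: 0.0241
grip_force: 25.0
time: 7.02
ee_pos: [0.4936, 0.0445, 0.1537]
eef_rot: [0.996, 0.09, -0.0, 0.0]
ft_force: [0.1, 0.0, -4.2]
width: 0.0236
grip_force: 25.0
t 7.025 pos [0.4936 0.0445 0.1537] yaw 10.4 F [ 0.1  0.  -4.2] w 0.0236 g 24.984098626300693
shift units now-axes [-0.17  0.47  0.12] | after-turn axes [-0.17  0.47  0.12] | turn units -0.02
```

View pics/c2.png

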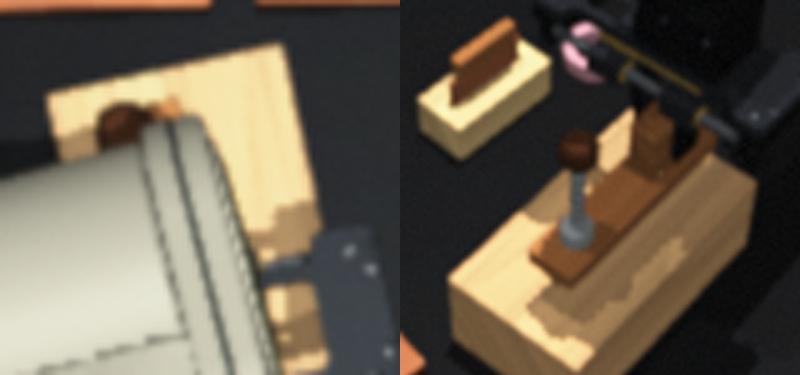

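```bash
python3 -m crank '[[[-0.17,0.47,0],0],[[0,0,0],0],[[0,0,0],0]]'
python3 - <<'E'
from h import *
d((.4911,.0296,.15),10.5)
# knob position before the shift, both cams, at assumed height
zb=.1537-.031
print(p2w('top',180+125/5-.4,150+126/5-.4,zb+.106), p2w('scene',230+(577-400)*.3-.35,150+151*.3-.35,zb+.106), p2w('scene',230+(577-400)*.3-.35,150+230*.3-.35,zb+.03))
a=np.radians(10.4);print("expected",np.array([.4936,.0445])+.098*np.array([np.cos(a),np.sin(a)]))
# hole from scene cam, initial
s=cv2.imread('pics/raw_scene0.png')
print('hole scene px predicted',w2p('scene',(.5875,.0474,.08))*1.5625)
E
```

```text
time: 7.5
ee_pos: [0.4913, 0.0295, 0.1537]
eef_rot: [0.996, 0.091, 0.0, 0.0]
ft_force: [-0.4, -0.2, -4.6]
width: 0.0238
grip_force: 25.0
t 7.5 pos [0.4913 0.0295 0.1537] yaw 10.4 F [-0.4 -0.2 -4.6] w 0.0238 g 24.984382772818208
shift units now-axes [-0.01 -0.    0.12] | after-turn axes [-0.01 -0.    0.12] | turn units -0.01
[0.59539113 0.06386447 0.2287    ] [0.59106447 0.06031678 0.2287    ] [0.59410249 0.06652598 0.1527    ]
expected [0.58999    0.06219088]
hole scene px predicted [436.15426941 359.99831097]
```

```bash
python3 -m crank '[[[-0.03,0,0.4],0],[[0,0,0.4],0],[[0,0,0.4],0],[[0,0,0.17],0],[[0,0,0],0],[[0,0,0],0]]'
python3 - <<'E'
from h import *
snap('scene','s3',(230,150,350,240),5)
E
```

```text
time: 8.25
ee_pos: [0.4906, 0.0297, 0.1127]
eef_rot: [0.996, 0.091, 0.0, 0.0]
ft_force: [0.0, 0.3, -4.7]
width: 0.0236
grip_force: 25.0
```

View pics/s3.png

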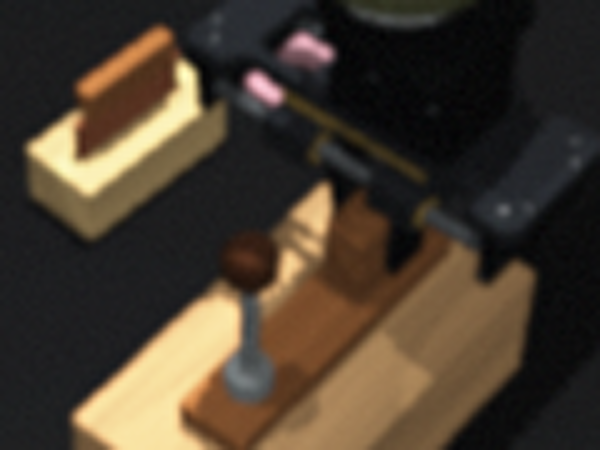

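```bash
python3 - <<'E'
from h import *
print(p2w('scene',279.6,224.6,.1118),p2w('scene',279.4,202,.1878)); d((.4906,.0297,.1107),10.5)
print(w2p('scene',(.5875,.0474,.1118)),w2p('scene',(.5875,.0474,.1878)))
E
```

```text
[0.59074615 0.05225692 0.1118    ] [0.58738451 0.0455643  0.1878    ]
t 8.3 pos [0.4906 0.0296 0.1128] yaw 10.5 F [-0.7 -0.6 -4.3] w 0.0238 g 24.98726074118167
shift units now-axes [ 0.   -0.    0.07] | after-turn axes [ 0.   -0.    0.07] | turn units -0.0
[279.34530354 222.6358611 ] [279.8807299  202.51423917]
```

```bash
python3 -m crank '[[[-0.02,0.02,0.06],0],[[0,0,0.02],0],[[0,0,0],0]]'
python3 -m crank '[[[0,0,0],0],[[0,0,0],0],[[0,0,0],0],[[0,0,0],0]]' 0.7
python3 -m crank '[[[0,0,-0.5],0],[[0,0,-1],0],[[0,0,-1],0],[[0,0,-1],0],[[0,0,-1],0],[[0,0,0],0]]'
python3 - <<'E'
from h import *
d((.588,.048,.23),10.5)
snap('top','t4',(190,150,260,235),1)
snap('scene','s4',(230,150,350,240),1)
a=cv2.imread('pics/raw_t4.png')[155:235,180:260]
b=cv2.imread('pics/raw_s4.png')[150:230,250:330]
cv2.imwrite('pics/c4.png',np.hstack([cv2.resize(a,(400,400),interpolation=2),cv2.resize(b,(400,400),interpolation=2)]))
E
```

```text
time: 8.68
ee_pos: [0.4902, 0.029, 0.1109]
eef_rot: [0.996, 0.091, 0.0, 0.0]
ft_force: [-3.7, -0.2, 3.9]
width: 0.0239
grip_force: 25.0
time: 9.18
ee_pos: [0.4899, 0.0289, 0.11]
eef_rot: [0.996, 0.091, 0.0, 0.0]
ft_force: [-0.2, -0.5, -0.8]
width: 0.0554
grip_force: 0.0
time: 9.93
ee_pos: [0.4911, 0.0293, 0.2483]
eef_rot: [0.996, 0.091, 0.002, 0.0]
ft_force: [-0.2, -0.3, -1.0]
width: 0.0609
grip_force: 0.0
t 9.925 pos [0.4911 0.0293 0.2483] yaw 10.5 F [-0.2 -0.3 -1. ] w 0.0609 g 0.0
shift units now-axes [ 3.29 -0.03  0.63] | after-turn axes [ 3.29 -0.03  0.61] | turn units -0.0
```

View pics/c4.png

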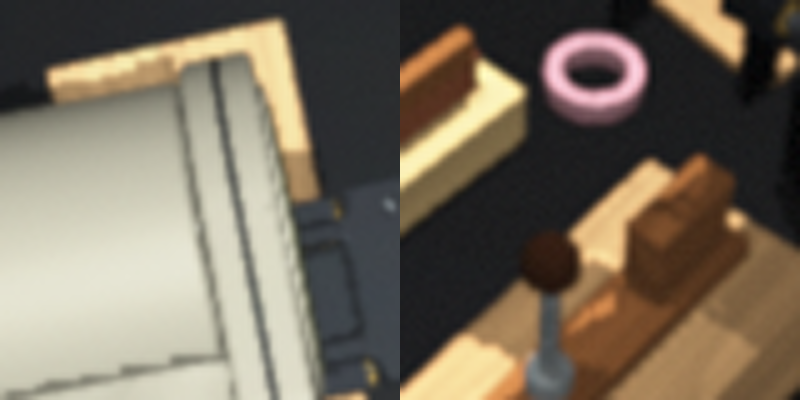

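```bash
python3 - <<'E'
from h import *
print(p2w('scene',279.6,201.6,.190)); print(w2p('scene',(.5875,.0474,.190)),w2p('scene',(.5865,.0465,.190)))
d((.587,.0473,.246),10.5)
E
```

```text
[0.58746887 0.04631588 0.19      ]
[279.89718119 201.89599053] [279.98284526 201.44051278]
t 10.025 pos [0.4899 0.029  0.2455] yaw 10.5 F [ 0.  -0.4 -1.5] w 0.061 g 0.0
shift units now-axes [ 3.29 -0.01 -0.01] | after-turn axes [ 3.29 -0.01 -0.02] | turn units -0.0
```

```bash
python3 -m crank '[[[0.5,0,0],0],[[1,0,0],0],[[1,0,0],0],[[0.79,0,0],0],[[0,0,0.8],0],[[0,0,0.8],0],[[0,0,0.75],0],[[0,0,0],0],[[0,0,0],0]]' 0.7
python3 -m crank '[[[0,0,0],0],[[0,0,0],0],[[0,0,0],0],[[0,0,0],0]]' 0 15
python3 -m crank '[[[0,0,0.2],0],[[0,0,0.2],0],[[0,0,0.2],0],[[0,0,0],0]]'
```

```text
time: 11.15
ee_pos: [0.5874, 0.0471, 0.175]
eef_rot: [0.996, 0.091, 0.0, -0.0]
ft_force: [0.0, 0.2, -0.2]
width: 0.061
grip_force: 0.0
time: 11.65
ee_pos: [0.5869, 0.0469, 0.1747]
eef_rot: [0.996, 0.091, 0.0, 0.0]
ft_force: [0.8, 1.1, 0.1]
width: 0.0286
grip_force: 0.2
time: 12.15
ee_pos: [0.5866, 0.0468, 0.1557]
eef_rot: [0.996, 0.091, -0.0, -0.0]
ft_force: [0.5, 0.7, -2.2]
width: 0.0276
grip_force: 15.0
```

```bash
for i in 1 2; do python3 -m crank '[[[0,0,0.1],0],[[0,0,0.1],0]]'|egrep 'ee_pos|force'; done
python3 -c "
from h import *
snap('scene','s5',(240,160,320,220),5)"
```

```text
ee_pos: [0.5868, 0.0469, 0.1505]
ft_force: [-0.7, 0.5, 1.8]
grip_force: 15.0
ee_pos: [0.5884, 0.0471, 0.1472]
ft_force: [-3.1, 0.1, 22.3]
grip_force: 15.2
```

View pics/s5.png

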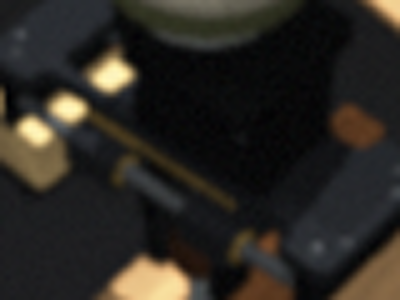

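```bash
python3 -m crank '[[[0,0,0],0],[[0,0,0],0],[[0,0,0],0]]'
python3 -m crank '[[[0,0,0],0],[[0,0,0],0],[[0,0,0],0],[[0,0,0],0]]' 0.7
python3 -m crank '[[[0,0,-0.6],0],[[0,0,-1],0],[[0,0,-1],0],[[0,0,-1],0],[[0,0,-0.2],0],[[0,0,0],0]]'
python3 - <<'E'
from h import *
d((.4957,-.1703,.25),7.2)
snap('scene','s6',(240,150,320,230),6)
E
```

```text
time: 13.08
ee_pos: [0.5883, 0.0471, 0.147]
eef_rot: [0.996, 0.091, 0.002, 0.0]
ft_force: [-2.7, 1.3, 15.6]
width: 0.0271
grip_force: 15.0
time: 13.58
ee_pos: [0.5868, 0.0468, 0.1442]
eef_rot: [0.996, 0.091, -0.0, 0.0]
ft_force: [0.3, 0.6, 0.6]
width: 0.0575
grip_force: 0.0
time: 14.32
ee_pos: [0.587, 0.0469, 0.2589]
eef_rot: [0.996, 0.091, 0.0, 0.0]
ft_force: [-0.8, -0.8, -0.7]
width: 0.0609
grip_force: 0.0
t 14.325 pos [0.587  0.0469 0.2589] yaw 10.5 F [-0.8 -0.8 -0.7] w 0.0609 g 0.0
shift units now-axes [-4.31  6.57  0.3 ] | after-turn axes [-3.93  6.8   0.3 ] | turn units 0.41
```

View pics/s6.png

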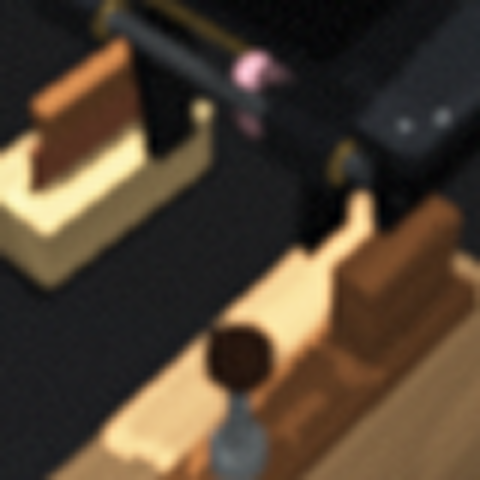

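```bash
python3 - <<'E'
from h import *
for z in (.15,.16,.165,.17): print(z,w2p('scene',(.5872,.0468,z)).round(1))
d((.4957,-.1703,.2),7.2)
E
python3 -m crank '[[[-0.4,0.6,0],0.1],[[-0.6,0.9,0],0.1],[[-0.6,1,0],0.1],[[-0.6,1,0],0.1],[[-0.6,1,0],0],[[-0.6,1,0],0],[[-0.5,1,0],0],[[0,0.2,0.4],0],[[0,0,0.5],0],[[0,0,0],0],[[0,0,0],0]]' 0.5
python3 - <<'E'
from h import *
d((.4957,-.1703,.058),7.2)
snap('top','t7',(275,180,335,255),8); snap('scene','s7',(225,150,285,210),8)
E
```

```text
0.15 [279.5 212.6]
0.16 [279.6 209.9]
0.165 [279.6 208.6]
0.17 [279.7 207.2]
t 14.375 pos [0.5866 0.0468 0.2581] yaw 10.5 F [-0.7  0.8 -0.4] w 0.061 g 0.0
shift units now-axes [-4.29  6.56  1.94] | after-turn axes [-3.91  6.8   1.94] | turn units 0.41
time: 15.75
ee_pos: [0.5002, -0.168, 0.2316]
eef_rot: [0.998, 0.064, -0.0, -0.0]
ft_force: [0.1, -0.7, 0.2]
width: 0.0435
grip_force: 0.0
t 15.75 pos [ 0.5002 -0.168   0.2316] yaw 7.4 F [ 0.1 -0.7  0.2] w 0.0435 g 0.0
shift units now-axes [-0.16  0.06  5.79] | after-turn axes [-0.16  0.06  5.79] | turn units 0.02
```

View pics/s7.png

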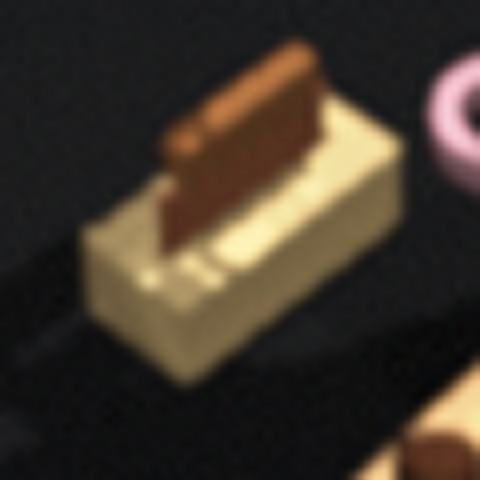

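```bash
python3 - <<'E'
from h import *
a=p2w('scene',225+183/8-.44,150+138/8-.44,.088);b=p2w('scene',225+300/8-.44,150+50/8-.44,.088);print(a,b,(a+b)/2,np.hypot(*(a-b)[:2]),np.degrees(np.arctan2((a-b)[1],(a-b)[0])))
E
python3 -m crank '[[[-0.16,0.06,1],0],[[0,0,1],0],[[0,0,1],0],[[0,0,1],0],[[0,0,1],0],[[0,0,0.5],0],[[0,0,0.3],0],[[0,0,0],0],[[0,0,0],0]]' 0.5
python3 -m crank '[[[0,0,0],0],[[0,0,0],0],[[0,0,0],0],[[0,0,0],0],[[0,0,0],0]]' 0 40
```

```text
[ 0.52222142 -0.16785637  0.088     ] [ 0.46439957 -0.17623904  0.088     ] [ 0.4933105 -0.1720477  0.088    ] 0.05842632602350393 8.248935643882264
time: 16.98
ee_pos: [0.4961, -0.1716, 0.0585]
eef_rot: [0.998, 0.063, 0.001, 0.0]
ft_force: [-0.8, 0.0, 0.1]
width: 0.0435
grip_force: 0.0
time: 17.6
ee_pos: [0.4955, -0.1713, 0.0576]
eef_rot: [0.998, 0.063, 0.0, 0.0]
ft_force: [0.5, 0.9, 0.8]
width: 0.0113
grip_force: 40.0
```

```bash
python3 -m crank '[[[0,0,-0.3],0],[[0,0,-0.6],0],[[0,0,-1],0],[[0,0,-1],0],[[0,0,-1],0],[[0,0,-1],0],[[0,0,-1],0],[[0,0,-0.8],0],[[0,0,0],0]]'
python3 -c "
from h import *
d((.566,.3297,.2),10.2)"
```

```text
time: 18.73
ee_pos: [0.4963, -0.1714, 0.2613]
eef_rot: [0.998, 0.063, 0.002, 0.001]
ft_force: [1.2, -1.0, -1.4]
width: 0.0116
grip_force: 40.0
t 18.725 pos [ 0.4963 -0.1714  0.2613] yaw 7.3 F [ 1.2 -1.  -1.4] w 0.0116 g 39.97456963174045
shift units now-axes [  4.41 -16.28   2.03] | after-turn axes [  5.24 -16.03   2.04] | turn units -0.36
```

```bash
python3 -m crank '[[[0.1,-0.5,0],-0.1],[[0.3,-1,0],-0.26],[[0.3,-1,0],0],[[0.3,-1,0],0],[[0.3,-1,0],0],[[0.3,-1,0],0],[[0.3,-1,0],0],[[0.3,-1,0],0],[[0.3,-1,0],0],[[0.3,-1,0],0],[[0.3,-1,0],0],[[0.3,-1,0],0]]'
python3 -m crank '[[[0.4,-1,0],0],[[0.4,-1,0],0],[[0.4,-1,0],0],[[0.4,-1,0],0],[[0.2,-0.6,0],0],[[0,0,0],0],[[0,0,0],0]]'
python3 - <<'E'
from h import *
d((.566,.3297,.16),10.2)
snap('top','t8'); snap('scene','s8')
a=cv2.imread('pics/raw_t8.png')[160:270,75:165]
b=cv2.imread('pics/raw_s8.png')[230:340,320:430]
cv2.imwrite('pics/c8.png',np.hstack([cv2.resize(a,(360,440),interpolation=2),cv2.resize(b,(440,440),interpolation=2)]))
E
```

```text
time: 20.23
ee_pos: [0.5354, 0.1897, 0.258]
eef_rot: [0.996, 0.09, -0.001, -0.0]
ft_force: [0.0, -0.2, -1.6]
width: 0.0116
grip_force: 40.0
time: 21.1
ee_pos: [0.5657, 0.3307, 0.2585]
eef_rot: [0.996, 0.088, -0.0, 0.0]
ft_force: [0.2, 0.3, -1.4]
width: 0.0115
grip_force: 40.0
t 21.1 pos [0.5657 0.3307 0.2585] yaw 10.1 F [ 0.2  0.3 -1.4] w 0.0115 g 39.97429858893156
shift units now-axes [0.01 0.03 3.28] | after-turn axes [0.01 0.04 3.28] | turn units -0.01
```

View pics/c8.png

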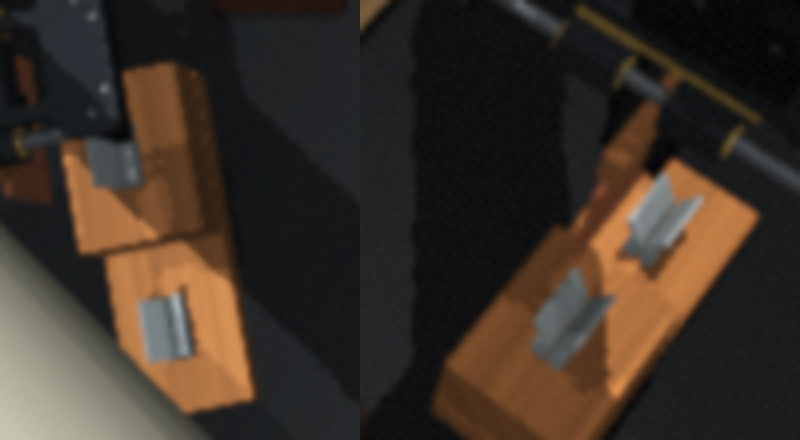

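```bash
python3 - <<'E'
from h import *
print(p2w('scene',373.2,305.6,.099), w2p('scene',(.566,.3297,.099)))
E
python3 -m crank '[[[0,0,0.8],0],[[0,0,0.8],0],[[0,0,0.8],0],[[0,0,0.6],0],[[0,0,0.2],0],[[0,0,0],0],[[0,0,0],0]]'
python3 - <<'E'
from h import *
d((.566,.3297,.113),10.2)
snap('scene','s9',(330,240,430,320),6)
E
```

```text
[0.56631397 0.32974477 0.099     ] [373.28654905 305.49765926]
time: 22.08
ee_pos: [0.5661, 0.3317, 0.1635]
eef_rot: [0.996, 0.088, 0.001, -0.0]
ft_force: [-0.3, -0.9, -1.2]
width: 0.0116
grip_force: 40.0
t 22.075 pos [0.5661 0.3317 0.1635] yaw 10.1 F [-0.3 -0.9 -1.2] w 0.0116 g 39.97459270991385
shift units now-axes [-0.02  0.06  1.68] | after-turn axes [-0.02  0.06  1.68] | turn units -0.01
```

View pics/s9.png

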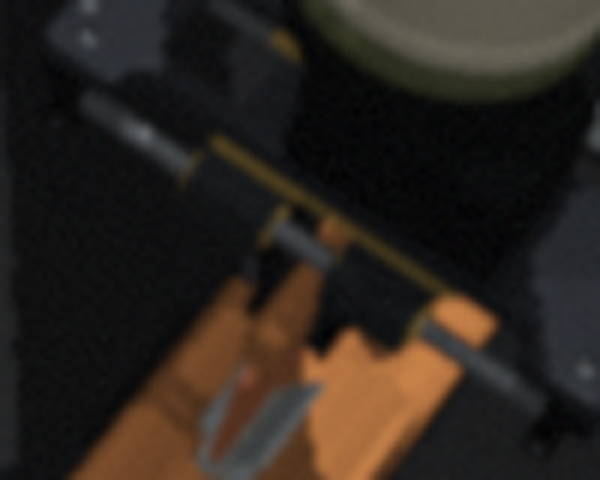

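```bash
python3 -m crank '[[[-0.02,0.05,0.3],0],[[0,0,0.3],0],[[0,0,0.3],0],[[0,0,0.2],0],[[0,0,0.2],0],[[0,0,0.2],0],[[0,0,0.15],0],[[0,0,0],0],[[0,0,0],0]]'
```

```text
time: 23.25
ee_pos: [0.5655, 0.3298, 0.1127]
eef_rot: [0.996, 0.088, 0.0, -0.0]
ft_force: [1.9, 2.0, -1.2]
width: 0.0112
grip_force: 40.0
```

```bash
python3 -m crank '[[[0,0,0.05],0],[[0,0,0],0]]'; python3 -m crank '[[[0,0,0.05],0],[[0,0,0],0]]'
python3 - <<'E'
from h import *
snap('scene','s10',(330,240,430,320),6)
E
```

```text
time: 23.5
ee_pos: [0.5655, 0.3301, 0.1126]
eef_rot: [0.996, 0.089, 0.0, -0.0]
ft_force: [-1.9, 0.0, 8.0]
width: 0.0112
grip_force: 40.0
time: 23.75
ee_pos: [0.5656, 0.3304, 0.1126]
eef_rot: [0.996, 0.089, 0.001, -0.0]
ft_force: [-5.3, -2.4, 17.8]
width: 0.0117
grip_force: 40.0
```

View pics/s10.png

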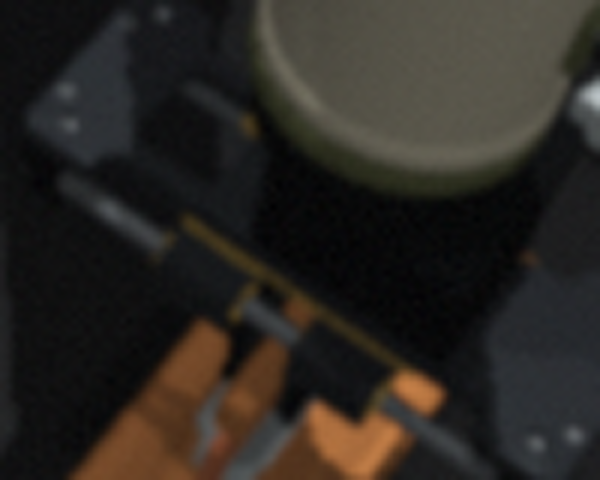

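```bash
python3 -m crank '[[[0,0,0],0],[[0,0,0],0],[[0,0,0],0],[[0,0,0],0]]' 0.4
python3 -m crank '[[[0,0,-0.4],0],[[0,0,-0.8],0],[[0,0,-1],0],[[0,0,-1],0],[[0,0,-1],0],[[0,0,-1],0],[[0,0,0],0],[[0,-1,0],0],[[0,-1,0],0],[[0,-1,0],0],[[0,0,0],0],[[0,0,0],0]]'
python3 - <<'E'
from h import *
# orange-brown grip top of the tally: compare predicted outline with picture brightness, numerically
im=vision.camera('scene')[:,:,::-1]; b0=cv2.imread('pics/raw_scene0.png')
u=np.array([np.cos(np.radians(10.2)),np.sin(np.radians(10.2)),0]); n=np.array([-u[1],u[0],0]); c=np.array([.566,.3297,.0])
def px(a,o,z): return np.round(w2p('scene',c+a*u+o*n+[0,0,z])).astype(int)
for z in (.11,.125,.14,.147,.155): print(z,[im[px(0,o,z)[1],px(0,o,z)[0]].tolist() for o in (-.02,-.012,-.006,0,.006,.012)])
df=(np.abs(im.astype(int)-b0).sum(2)>60).astype(np.uint8)[240:345,320:430]
k,l,st,ce=cv2.connectedComponentsWithStats(df); print([(s+[320,240,0,0,0]).tolist() for s in st[1:] if s[4]>30])
print([px(a,0,.143).tolist() for a in(-.033,.033)],[px(a,0,.065).tolist() for a in(-.04,.04)])
# knob row now (dark blob centroid)
q=im[190:222,268:292].max(2)<75; ys,xs=np.nonzero(q); print(xs.mean()+268,ys.mean()+190,q.sum())
E
```

```text
time: 24.3
ee_pos: [0.5653, 0.3296, 0.1097]
eef_rot: [0.996, 0.088, -0.0, 0.0]
ft_force: [-0.5, -0.8, -0.1]
width: 0.034
grip_force: 0.0
time: 25.8
ee_pos: [0.5498, 0.4177, 0.2657]
eef_rot: [0.996, 0.088, -0.0, 0.0]
ft_force: [-0.1, 0.4, 0.6]
width: 0.0348
grip_force: 0.0
0.11 [[41, 73, 116], [72, 88, 108], [50, 88, 140], [43, 75, 119], [50, 57, 70], [80, 79, 74]]
0.125 [[41, 75, 119], [47, 73, 109], [60, 83, 117], [42, 75, 121], [32, 53, 84], [48, 62, 82]]
0.14 [[44, 77, 122], [40, 70, 111], [37, 65, 101], [45, 80, 126], [35, 61, 97], [32, 53, 89]]
0.147 [[42, 75, 120], [39, 70, 113], [37, 66, 104], [44, 79, 125], [39, 68, 108], [39, 65, 104]]
0.155 [[33, 57, 89], [41, 72, 116], [38, 66, 105], [44, 79, 125], [39, 69, 113], [39, 67, 106]]
[[396, 240, 13, 8, 34], [418, 252, 12, 12, 60], [404, 256, 11, 7, 39], [358, 270, 42, 75, 1732], [385, 326, 15, 19, 125]]
[[386, 285], [368, 307]] [[380, 300], [360, 326]]
275.53846153846155 199.05860805860806 273
```

```bash
python3 -c "
from bench import r
print(r.close_job())"
```

```text
the job is handed in; nothing more can be done
None
```

The job is handed in: the hole measured about 25 mm deep, under 40 mm, so I pressed the tally into the high clip until it hit a hard stop at the fully-home height. I never got a clear view of it after release, and I went over the limit by viewing 13 pictures instead of 10.

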